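# Load a vial into the sample changer and index it to the reader

## Task

Take the tallest vial from the white rack, lower it gently all the way down into the one empty pocket of the sample changer and let go of it. Then turn the changer by exactly one click, counterclockwise seen from above, so that this vial comes to rest in front of the reader post. Leave everything else where it stands.

Things in the scene. Friction and masses are not known exactly. Their poses are not given: they have to be found in the camera images.
- sample: The tallest of three loose vials standing in the rack: amber glass body 30 mm in diameter, white screw cap 34 mm in diameter over the top 22 mm, 120 mm tall in all, about 60 g. Origin: centre of its underside; z points up to the cap.
- pocket (a point): Centre of the floor of the changer's one empty pocket, 45 mm above the table, 85 mm from the wheel's axis; it turns with the wheel. The pocket is a round grey cup, 33.6 mm bore, 45 mm deep, its mouth flared to 43 mm over the top 10 mm, 52 mm across outside. A seated vial has its underside on this point.
- handle (a point): Middle of the black bar handle on top of the wheel's central post, on the wheel's vertical axis, 191 mm above the table. The bar is 56 mm long (along this point's x), 16 mm thick (y) and 30 mm high, so its top is at 206 mm; the post below it is 18 mm in diameter. It turns with the wheel; x points away from the empty pocket.
- wheel (a joint): Angle of the wheel (rad, counterclockwise seen from above positive). It clicks into rest positions 1.257 rad apart: it starts within 0.06 of the click at 0, with the empty pocket at the loading lug; the click at 1.257 puts that pocket in front of the reader. About 0.2 N m takes it over the hump halfway between clicks; let go beyond the hump, it settles into the next click within 0.05 rad.
- reader_stop (a point): Fixed point, 45 mm above the table, where the pocket floor is when it stands in front of the reader post (a grey post 60 mm wide and 150 mm high, just outside the wheel).
- carousel: Fixed white base of the changer, 230 mm across, 30 mm high. Origin: on the wheel's axis at table height; -x points to a grey loading lug at the rim. The reader post stands 72 degrees counterclockwise from there, 150 mm from the axis. On it turns an aluminium wheel, 224 mm across, with five pockets; the other four hold fixed vials of the tall one's size, tops 165 mm above the table.
- rack: Fixed white block rack, 70 x 240 x 45 mm high, with three holes of 35 mm in a row along its y, 80 mm apart, 35 mm deep (hole floors 10 mm above the table). Origin: centre of its underside. The vials stand in it in any order.
- short_a: Vial in the rack like the tall one but 95 mm tall; leave alone. Origin: centre of its underside.
- short_b: Vial in the rack like the tall one but 80 mm tall; leave alone. Origin: centre of its underside.
- bottle: Glass bottle, 70 mm in diameter, 150 mm tall, bystander behind the rack. Origin: centre of its underside.
- beaker: Glass beaker, 70 mm in diameter, 90 mm tall, bystander. Origin: centre of its underside.
- dish: Closed white dish, 70 mm in diameter, 18 mm high, bystander between rack and changer. Origin: centre of its underside.
- jar: White jar, 60 mm in diameter, 70 mm tall, bystander. Origin: centre of its underside.
- pipette: Hand pipette lying on the table, 230 mm long along its x, 30 mm high, bystander. Origin: on the table, near its middle.
There are look-alikes about, which are no part of the job. What is shaped like the sample but blue or red is not meant.

How it is judged:
By the outcome, as a careful person would: the job done as asked, in the order asked, and still so for the second after the job is handed in, with the robot touching nothing.
It also fails if it takes over 64 s, if anything falls off the work surface, if the arm or the gripper's body presses on something with over 40 N, if the wrist force passes 120 N, or if a joint passes its speed limit or range.

## Robot

A 6-joint arm with a two-finger parallel gripper is mounted at the origin on the work surface. World frame = base frame: x ahead of the robot, y to its left, z up, the work surface at z = 0. Lengths are in m, angles in rad, forces in N, time in s.
With the tool pointing down it reaches from about 0.35 to 0.775 m from the base axis. Payload 5.5 kg.
Tool frame: the origin (TCP) lies between the finger pads; the fingertips stand 19 mm ahead of it and the grasp point (between the pads) is the TCP; z points along the fingers, x is the direction in which the jaws open and shut, and the axes are right-handed (so a half turn about z gives the same grasp; the last joint's range is limited). The gripper opens to 85 mm and grips with 20 to 120 N. Pads are 22 mm wide; open, the fingers measure 114 mm over their backs; the gripper's body (76 mm by 85 mm) begins 54 mm behind the grasp point. The pads swing forward as they close: fully open they stand 13 mm farther back than shut.
Start: joints at [0.995, 0.313, 0.046, 1.304, 0, 1.431], TCP at [0.243, 0.521, 0.25] pointing down, gripper open.
Joint ranges: [-2.76, 2.76], [-0.86, 1.69], [-1.03, 1.26], [-2.2, 2.34], [-1.47, 1.5], [-3.14, 3.14]. Speed limits (rad/s): [2.57, 2.57, 3.14, 3.14, 3.14, 3.14].

## Interface

Orientations are given as a unit quaternion [w, x, y, z].
In Python, from workcell import env gives the robot as it stands. The module is installed in compiled form; this text tells all that it offers.
- The arm moves only by the tool carry_out, never from a script. Its argument "steps" is a list of rows, each a list of 7 numbers: the gripper command: -1 is shut, 1 is fully open, values between are in proportion, then the shift along the tool's x, y, z in m, then the turn, a rotation vector about the tool's x, y, z in rad. A call has 1 to 20 rows; each row shifts and turns the commanded pose from where the row before left it, along the tool's axes as they then stand; what a row does not reach is not made up. A row lasts 1/8 s, in which the tool goes at most 62.5 mm and 10.7 degrees, less where a joint would pass 70% of its speed; a pose out of reach is approached as far as the arm can. A call with a gripper value outside its range is refused whole. The fingers move at their own pace and stop on an object; "grip_force" is the grip in N (left out, the last holds). Time passes only in rows, so rows that do not move let the fingers close. It gives the time, the measured TCP pose, the force and the opening at its end, in the units of the state.
- env.get_state(): the state, without advancing time (a new reading comes with each control period).
- env.read_camera(name): name is "scene" or "top"; returns a dict with "color" (420x560x3 uint8, red, green, blue), "K" (3x3 intrinsics, pixels), "dist" ([k1, k2, p1, p2, k3] as OpenCV has them; the pictures are not rectified), "R" (3x3) and "t" (3): a world point X has camera coordinates R X + t. Camera axes: x right, y down, z forward; pixel columns grow to the right and rows downward; lengths in m; the calibration is good to about 2 mm. A picture is of the moment at which its call begins. There is no depth.
- env.hand_in(): hands the job in, once; it reports no verdict.
The state is a dict: "clock": time; "joint_pos": joint angles; "qvel": joint speeds; "tau": joint torques, N m; "tcp_pos": TCP position; "orientation": TCP orientation; "wrist_force": force on the tool from outside, world axes, zero at the start; "ft_torque": the same for the moment, N m; "finger_gap": finger opening in m.
Only numpy, scipy, OpenCV 4.12 (cv2) and the standard library are available. Lean on these libraries where they do the work, as an engineer would, in place of code of your own. Each camera call takes 0.05 s, during which the arm holds its last target. There are 200 camera calls.

## Working session

There is one attempt and no reset: what is moved stays moved. The work goes in short steps, Python scripts to look and compute and a tool call to move; the robot and the scene stay as the last step left them, time stands still between calls to the robot, and variables do not carry over. Pictures are saved under pics/ and viewed, about 8 in all and at most 12, crops included, and the job is handed in when it is done.

Besides the shell and the picture viewer there is one more tool, called after "Emit:" in YAML: its name, and indented under it one key for each argument. carry_out: Moves the arm, as the interface text tells. Its arguments: {"type":"object","properties":{"steps":{"type":"array","items":{"type":"array","items":{"type":"number"}}},"grip_force":{"type":"number"}},"required":["steps"]}

```bash
mkdir -p pics
python3 - <<'E'
from workcell import env
import cv2,numpy as np,pickle
s=env.get_state();print({k:np.round(v,3).tolist() for k,v in s.items()})
for n in("scene","top"):
    d=env.read_camera(n);pickle.dump(d,open(n+".pkl","wb"))
    cv2.imwrite(f"pics/{n}0.png",cv2.resize(d["color"][:,:,::-1],(784,588)))
    print(n,d["K"],d["dist"],-d["R"].T@d["t"])
E
```

```text
{'clock': 0.0, 'joint_pos': [0.995, 0.314, 0.045, 1.304, 0.0, 1.431], 'qvel': [0.001, 0.001, 0.0, -0.001, 0.001, 0.001], 'tau': [0.001, -48.062, 29.853, 0.019, -0.0, 0.0], 'tcp_pos': [0.242, 0.521, 0.249], 'orientation': [0.0, 0.843, 0.538, -0.001], 'wrist_force': [-0.239, 0.8, -0.462], 'ft_torque': [0.019, -0.014, -0.001], 'finger_gap': 0.085}
scene [[487.80163178   0.         277.79668911]
 [  0.         487.80163178 204.07869409]
 [  0.           0.           1.        ]] [-0.13777811  0.          0.          0.          0.        ] [1.30235548 0.5918852  0.9638051 ]
top [[485.43849432   0.         279.95142642]
 [  0.         485.43849432 205.41013459]
 [  0.           0.           1.        ]] [-0.01024057  0.          0.          0.          0.        ] [0.3897149  0.01659285 1.44256811]
```

View pics/scene0.png

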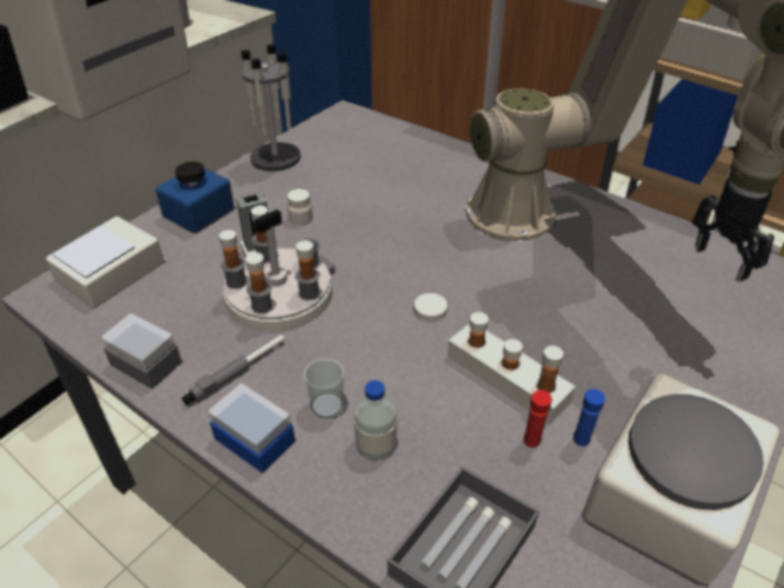

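View pics/top0.png

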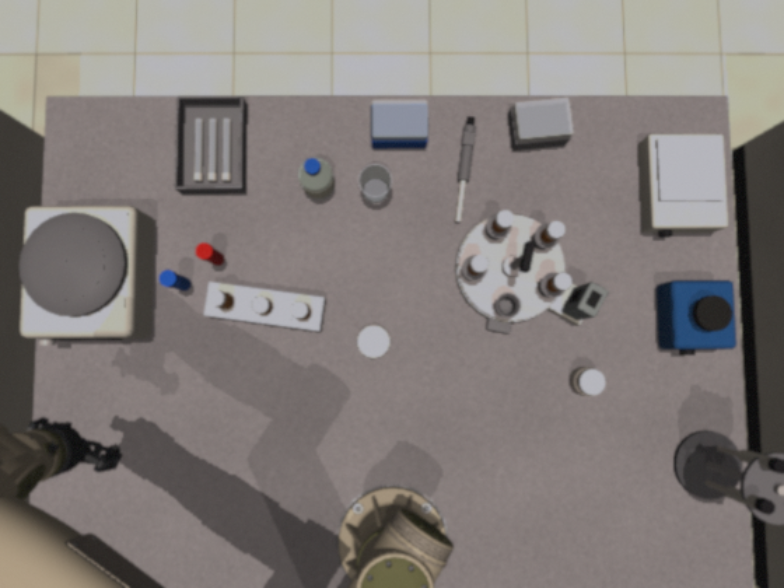

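Top view: the rack is at about (265,307), with the tall vial at its left (+y) end near (220,299). The changer hub is near (512,267), the empty pocket near (506,306), and the handle near (526,256). In the scene view the tall vial is at (549,370). Next I'll enlarge both.

```bash
cat > h.py <<'E'
import cv2,numpy as np,pickle
def ray(d,uv):
    p=cv2.undistortPoints(np.float64([[uv]]),d["K"],d["dist"])[0,0]
    return -d["R"].T@d["t"], d["R"].T@np.r_[p,1]
def plane(d,uv,z):
    c,r=ray(d,uv); return c+r*(z-c[2])/r[2]
def two(a,ua,b,ub):
    (c1,r1),(c2,r2)=ray(a,ua),ray(b,ub)
    s=np.linalg.lstsq(np.c_[r1,-r2],c2-c1,rcond=None)[0]
    p,q=c1+s[0]*r1,c2+s[1]*r2
    return (p+q)/2,np.linalg.norm(p-q)
def proj(d,X):
    return cv2.projectPoints(np.float64([X]),cv2.Rodrigues(d["R"])[0],d["t"],d["K"],d["dist"])[0][0,0]
def crop(d,x,y,w,h,k):
    c=cv2.resize(d["color"][y:y+h,x:x+w,::-1],None,fx=k,fy=k,interpolation=cv2.INTER_CUBIC)
    for i in range(0,w,10): cv2.line(c,(i*k,0),(i*k,6 if i%50 else 14),(0,255,0),1)
    for i in range(0,h,10): cv2.line(c,(0,i*k),(6 if i%50 else 14,i*k),(0,255,0),1)
    return c
E
python3 - <<'E'
from h import *
T=pickle.load(open("top.pkl","rb"));S=pickle.load(open("scene.pkl","rb"))
a=np.hstack([crop(T,140,180,100,75,4),crop(T,320,145,100,75,4)])
b=np.hstack([crop(S,315,215,100,75,4),crop(S,150,135,100,75,4)])
cv2.imwrite("pics/c1.png",np.vstack([a,b]))
E
```

```text
(no output)
```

View pics/c1.png

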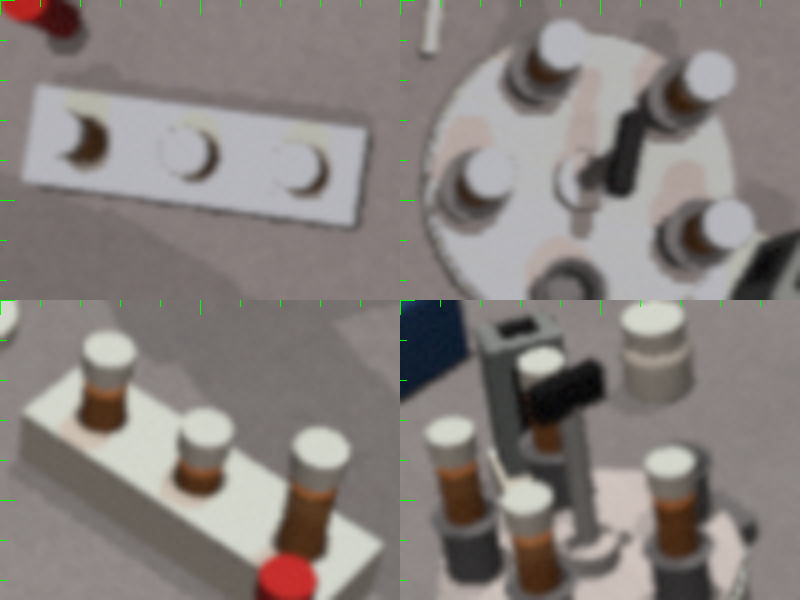

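The crop shows the tall vial at the +y end: its cap top is at scene px (395,252) and top px about (156,213). I have estimated the four fixed caps in both views. Next I'll fit the changer to them, the rack outline and the handle.

```bash
cat > m.py <<'E'
from h import *
from scipy.optimize import least_squares
T=pickle.load(open("top.pkl","rb"));S=pickle.load(open("scene.pkl","rb"))
tp=[(360.75,156.25),(397.75,164),(402.25,200.75),(342.75,188.75)]
sp=[(182,184),(162.75,168),(185.25,150.25),(217.5,175.5)]
A=np.array([plane(T,u,.165)[:2] for u in tp]);B=np.array([plane(S,u,.165)[:2] for u in sp])
print("top",A.round(4).tolist());print("scene",B.round(4).tolist())
def fit(P):
    # order given is clockwise seen in image; try both directions
    best=None
    for s in(1,-1):
      for t0 in np.arange(0,6.3,.6):
        f=lambda p:(p[:2]+.085*np.c_[np.cos(p[2]+s*np.arange(4)*1.25664),np.sin(p[2]+s*np.arange(4)*1.25664)]-P).ravel()
        r=least_squares(f,[*P.mean(0),t0])
        if best is None or r.cost<best[0]: best=(r.cost,s,r.x,r.fun)
    c,s,x,fn=best;a=x[2]+s*4*1.25664
    print("axis",x[:2].round(4),"dir",s,"empty ang",round((a+np.pi)%(2*np.pi)-np.pi,4),"pocket",(x[:2]+.085*np.array([np.cos(a),np.sin(a)])).round(4),"res",fn.round(4))
fit(A);fit(B);fit((A+B)/2)
# rack
C=T["color"].astype(int);m=((C.min(2)>150)).astype(np.uint8);m[:,:140]=0;m[:,240:]=0;m[:190]=0;m[245:]=0
cs=cv2.findContours(m,0,2)[0];c=max(cs,key=cv2.contourArea)
r=cv2.boxPoints(cv2.minAreaRect(c)); r=r+0
w=np.array([plane(T,u,.045)[:2] for u in r]);print("rack",w.round(4).tolist(),np.linalg.norm(np.diff(w,axis=0),axis=1).round(4),"c",w.mean(0).round(4))
e=w[1]-w[0] if np.linalg.norm(w[1]-w[0])>.15 else w[2]-w[1]
e/=np.linalg.norm(e); e*=np.sign(e[1]); print("rack y",e,"hole",(w.mean(0)+.08*e).round(4))
print("tall top(scene z.13)",plane(S,(395.2,251.7),.13),"two",two(T,(155.8,213.5),S,(395.2,251.7)))
# handle
m=(C.max(2)<60).astype(np.uint8);M=np.zeros_like(m);M[165:196,365:390]=m[165:196,365:390]
c=max(cv2.findContours(M,0,2)[0],key=cv2.contourArea);b=cv2.minAreaRect(c);r=cv2.boxPoints(b)
w=np.array([plane(T,u,.206)[:2] for u in r]);print("handle",w.mean(0).round(4),w.round(4).tolist())
E
python3 m.py
```

```text
top [[0.6414, -0.2203], [0.6199, -0.3191], [0.5209, -0.3281], [0.554, -0.1702]]
scene [[0.6432, -0.2147], [0.6242, -0.3097], [0.525, -0.3204], [0.5596, -0.1631]]
axis [ 0.5893 -0.2388] dir -1 empty ang 1.3202 pocket [ 0.6104 -0.1565] res [ 0.0328 -0.0132  0.0008  0.0013  0.0029  0.035  -0.0365 -0.0232]
axis [ 0.5934 -0.2314] dir -1 empty ang 1.3155 pocket [ 0.6148 -0.1492] res [ 0.035  -0.0117  0.0002 -0.0009  0.0026  0.035  -0.0378 -0.0224]
axis [ 0.5914 -0.2351] dir -1 empty ang 1.3179 pocket [ 0.6126 -0.1528] res [ 0.0339 -0.0124  0.0005  0.0002  0.0028  0.035  -0.0371 -0.0228]
rack [[0.4692, 0.3834], [0.5384, 0.3752], [0.5039, 0.1375], [0.4349, 0.1469]] [0.0696 0.2402 0.0696] c [0.4866 0.2608]
rack y [0.14367518 0.9896249 ] hole [0.4981 0.3399]
tall top(scene z.13) [0.49911602 0.34122836 0.13      ] two (array([0.49357926, 0.3367301 , 0.12249285]), np.float64(0.005456002537086752))
handle [ 0.5655 -0.252 ] [[0.5471, -0.2238], [0.5985, -0.2581], [0.5838, -0.2802], [0.5325, -0.2458]]
```

```bash
sed -i 's/^A=np/tp=tp[3:]+tp[:3];sp=sp[3:]+sp[:3]\nA=np/' m.py
cat >> m.py <<'E'
for a,b in zip(tp,sp): print("cap",[x.round(4) for x in two(T,a,S,b)])
# changer base: brightish disc
for z,uv in((.03,None),):
    g=cv2.cvtColor(T["color"],6); 
    m=(C.min(2)>135).astype(np.uint8);M=np.zeros_like(m);M[145:235,320:410]=m[145:235,320:410]
    c=max(cv2.findContours(M,0,1)[0],key=cv2.contourArea);h=cv2.convexHull(c);(cc,rr)=cv2.minEnclosingCircle(h)
    print("disc px",cc,rr,"world z.04",plane(T,cc,.035),rr/485*1.405)
p=crop(T,340,190,50,50,8);q=crop(S,150,130,100,75,4);q=cv2.resize(q,(533,400))
u=np.zeros((400,800,3),np.uint8);u[:,:400]=p;u[:,400:]=q[:, :400]
cv2.imwrite("pics/c2.png",u)
E
python3 m.py
```

```text
top [[0.554, -0.1702], [0.6414, -0.2203], [0.6199, -0.3191], [0.5209, -0.3281]]
scene [[0.5596, -0.1631], [0.6432, -0.2147], [0.6242, -0.3097], [0.525, -0.3204]]
axis [ 0.5633 -0.255 ] dir -1 empty ang 2.93 pocket [ 0.4802 -0.2371] res [ 0.0006 -0.0002 -0.0004 -0.0003  0.0001  0.0009 -0.0003 -0.0004]
axis [ 0.5672 -0.2475] dir -1 empty ang 2.9273 pocket [ 0.4842 -0.2294] res [-0.0008  0.0003  0.0018  0.0015 -0.0004 -0.0012 -0.0007 -0.0005]
axis [ 0.5653 -0.2512] dir -1 empty ang 2.9287 pocket [ 0.4822 -0.2332] res [-0.0001  0.      0.0007  0.0006 -0.0001 -0.0002 -0.0005 -0.0005]
rack [[0.4692, 0.3834], [0.5384, 0.3752], [0.5039, 0.1375], [0.4349, 0.1469]] [0.0696 0.2402 0.0696] c [0.4866 0.2608]
rack y [0.14367518 0.9896249 ] hole [0.4981 0.3399]
tall top(scene z.13) [0.49911602 0.34122836 0.13      ] two (array([0.49357926, 0.3367301 , 0.12249285]), np.float64(0.005456002537086752))
handle [ 0.5655 -0.252 ] [[0.5471, -0.2238], [0.5985, -0.2581], [0.5838, -0.2802], [0.5325, -0.2458]]
cap [array([ 0.5542, -0.1702,  0.1586]), np.float64(0.0022)]
cap [array([ 0.6411, -0.2197,  0.1616]), np.float64(0.0031)]
cap [array([ 0.6196, -0.3191,  0.1587]), np.float64(0.0043)]
cap [array([ 0.5204, -0.3282,  0.1597]), np.float64(0.0033)]
disc px (369.5157775878906, 191.7889862060547) 43.62825393676758 world z.04 [ 0.56130615 -0.26762976  0.035     ] 0.12638700367249164
```

View pics/c2.png

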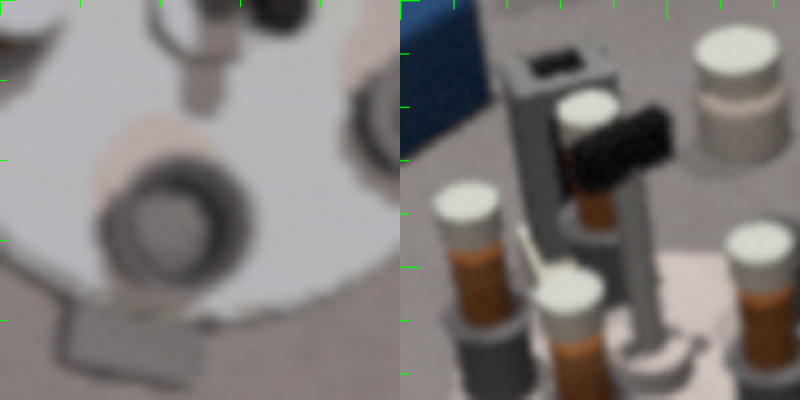

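The top fit is clean, with residuals under 1 mm. The axis comes out at about (0.565,-0.253) and the pocket at about (0.482,-0.235). The scene view disagrees by about 5 mm, so I'll recheck with the vial hovering over the pocket. First, the grasp: jaw along the rack row, yaw 1.427.

```bash
cat > d.py <<'E'
import sys,numpy as np
from scipy.spatial.transform import Rotation as R
from workcell import env
def delta(x,y,z,yaw):
    s=env.get_state();Q=R.from_quat(s["orientation"],scalar_first=True)
    t=R.from_euler("z",yaw)*R.from_euler("x",np.pi)
    print("t",round(s["clock"],2),"tcp",s["tcp_pos"].round(4),"rotvec(tool)",(Q.inv()*t).as_rotvec().round(4),
     "shift in target axes",t.inv().apply(np.array([x,y,z])-s["tcp_pos"]).round(4),"F",s["wrist_force"].round(1),"gap",round(float(s["finger_gap"]),4),"j",s["joint_pos"].round(2))
if __name__=="__main__": delta(*map(float,sys.argv[1:]))
E
python3 d.py .498 .340 .20 1.427
```

```text
t 0.1 tcp [0.2425 0.5209 0.2495] rotvec(tool) [-0.0005  0.0016 -0.2921] shift in target axes [-0.1424  0.2788  0.0495] F [ 0.4  0.2 -0.7] gap 0.0856 j [1.   0.31 0.05 1.3  0.   1.43]
```

Emit:
carry_out:
  steps:
    - [0.5,0,0,0,0,0,-0.145]
    - [0.5,0,0,0,0,0,-0.146]
    - [0.5,0,0,0,0,0,0]

```text
clock: 0.48
tcp_pos: [0.2426, 0.5211, 0.2499]
orientation: [0.0, 0.757, 0.653, -0.0]
wrist_force: [0.3, -1.0, 0.2]
finger_gap: 0.0636
```

```bash
python3 d.py .498 .340 .20 1.427
```

```text
t 0.47 tcp [0.2426 0.5211 0.2499] rotvec(tool) [-0.0004  0.0008 -0.0026] shift in target axes [-0.1426  0.2787  0.0499] F [ 0.3 -1.   0.2] gap 0.0636 j [1.   0.31 0.05 1.3  0.   1.14]
```

Emit:
carry_out:
  steps:
    - [0.5,-0.0204,0.0398,0,0,0,0]
    - [0.5,-0.0204,0.0398,0,0,0,0]
    - [0.5,-0.0204,0.0398,0,0,0,0]
    - [0.5,-0.0204,0.0398,0,0,0,0]
    - [0.5,-0.0204,0.0398,0,0,0,0]
    - [0.5,-0.0204,0.0398,0,0,0,0]
    - [0.5,-0.0204,0.0398,0,0,0,0]
    - [0.5,0,0,0.025,0,0,0]
    - [0.5,0,0,0.025,0,0,0]
    - [0.5,0,0,0,0,0,0]
    - [0.5,0,0,0,0,0,0]

```text
clock: 1.85
tcp_pos: [0.498, 0.34, 0.2011]
orientation: [0.0, 0.757, 0.654, 0.0]
wrist_force: [-0.0, -0.1, 0.8]
finger_gap: 0.0642
```

```bash
python3 d.py .498 .340 .117 1.427
python3 - <<'E'
from h import *
from workcell import env
T=env.read_camera("top");S=env.read_camera("scene")
cv2.imwrite("pics/c3.png",np.hstack([crop(T,130,170,100,100,4),crop(S,345,185,100,100,4)]))
E
```

```text
t 1.85 tcp [0.498  0.34   0.2011] rotvec(tool) [ 0.0005 -0.0004 -0.002 ] shift in target axes [-0.      0.      0.0841] F [-0.  -0.1  0.8] gap 0.0642 j [0.47 0.38 0.03 1.21 0.   0.61]
```

View pics/c3.png

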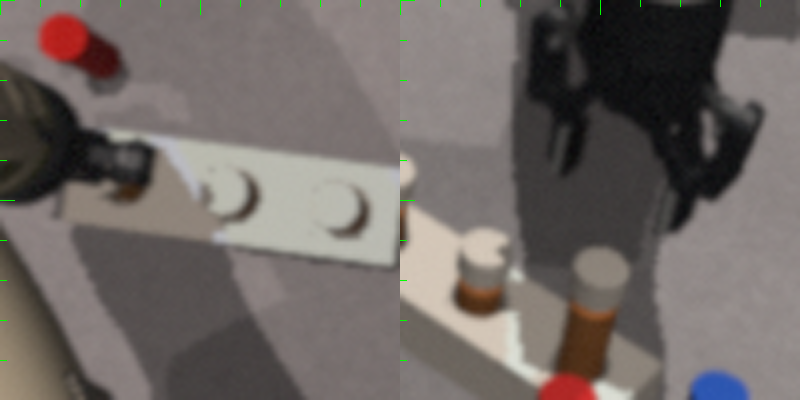

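The fingers straddle the tall vial. The fingertips are at panel (575,170) and (680,225), the cap top at (600,265). I'll check the tips against their projection.

Run:
```python
from h import *
S=pickle.load(open("scene.pkl","rb"))
for X in((.498,.34,.183),(.498,.34,.13)):
    u=proj(S,X); print(u, "panel",400+(u[0]+.5-345)*4,(u[1]+.5-185)*4)
```

```text
[398.57223964 235.2329313 ] panel 616.2889585648923 202.93172519022346
[394.94546234 251.20454037] panel 601.7818493774685 266.81816146716506
```

Emit:
carry_out:
  steps:
    - [0.5,0,0,0.028,0,0,0]
    - [0.5,0,0,0.028,0,0,0]
    - [0.5,0,0,0.018,0,0,0]
    - [0.5,0,0,0.01,0,0,0]
    - [0.5,0,0,0,0,0,0]

```text
clock: 2.58
tcp_pos: [0.4978, 0.3399, 0.1165]
orientation: [-0.0, 0.756, 0.654, 0.0]
wrist_force: [0.4, 0.7, -0.2]
finger_gap: 0.0643
```

Emit:
carry_out:
  grip_force: 35
  steps:
    - [0.0,0,0,0,0,0,0]
    - [-0.3,0,0,0,0,0,0]
    - [-1,0,0,0,0,0,0]
    - [-1,0,0,0,0,0,0]
    - [-1,0,0,0,0,0,0]
    - [-1,0,0,0,0,0,0]
    - [-1,0,0,0,0,0,0]

```text
clock: 3.45
tcp_pos: [0.4986, 0.3401, 0.1176]
orientation: [0.0, 0.756, 0.654, 0.001]
wrist_force: [-0.3, 0.8, 6.2]
finger_gap: 0.0332
```

Emit:
carry_out:
  steps:
    - [-1,0,0,-0.01,0,0,0]
    - [-1,0,0,-0.03,0,0,0]
    - [-1,0,0,-0.05,0,0,0]
    - [-1,0,0,-0.05,0,0,0]
    - [-1,0,0,-0.04,0,0,0]
    - [-1,0,0,0,0,0,0]
    - [-1,0,0,0,0,0,0]

```text
clock: 4.32
tcp_pos: [0.4975, 0.3396, 0.2956]
orientation: [-0.0, 0.756, 0.654, -0.0]
wrist_force: [-0.1, 0.2, -1.8]
finger_gap: 0.0327
```

```bash
python3 d.py .482 -.235 .297 1.36
python3 - <<'E'
from h import *
from workcell import env
T=env.read_camera("top");S=env.read_camera("scene")
cv2.imwrite("pics/c4.png",np.hstack([crop(T,120,140,100,120,4),crop(S,345,125,100,120,4)]))
for z in(.19,.31):
  u=proj(S,(.498,.34,z)); print(z,400+(u[0]+.5-345)*4,(u[1]+.5-125)*4)
E
```

```text
t 4.33 tcp [0.4975 0.3396 0.2956] rotvec(tool) [-0.0008  0.0006  0.0659] shift in target axes [-0.5651  0.105  -0.0014] F [-0.1  0.2 -1.8] gap 0.0327 j [0.47 0.36 0.23 1.44 0.   0.61]
0.19 618.261179385577 434.1905080173734
0.31 654.23367554676 272.30690210429213
```

View pics/c4.png

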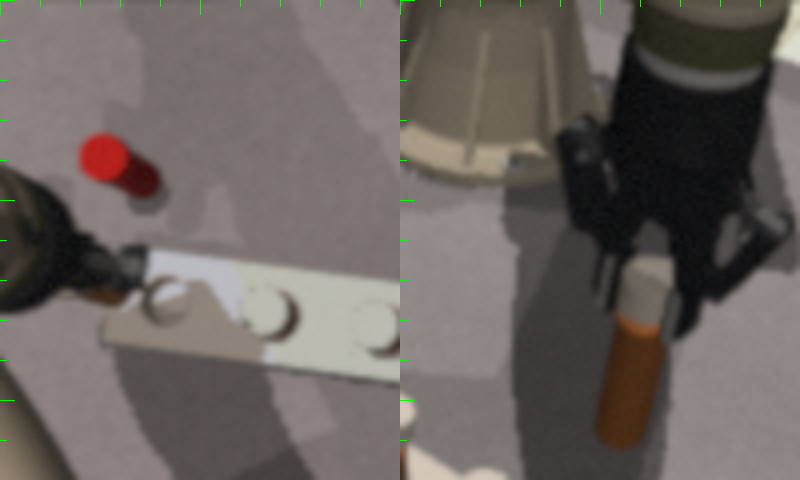

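The vial is held upright, and its underside is at panel (620,432), where (618,434) was predicted. Carrying it over to the pocket.

Emit:
carry_out:
  steps:
    - [-1,0,0,0,0,0,0.067]
    - [-1,-0.02,0.004,0,0,0,0]
    - [-1,-0.035,0.007,0,0,0,0]
    - [-1,-0.05,0.009,0,0,0,0]
    - [-1,-0.05,0.009,0,0,0,0]
    - [-1,-0.05,0.009,0,0,0,0]
    - [-1,-0.05,0.009,0,0,0,0]
    - [-1,-0.05,0.009,0,0,0,0]
    - [-1,-0.05,0.009,0,0,0,0]
    - [-1,-0.05,0.009,0,0,0,0]
    - [-1,-0.05,0.009,0,0,0,0]
    - [-1,-0.05,0.009,0,0,0,0]
    - [-1,-0.035,0.007,0,0,0,0]
    - [-1,-0.025,0.006,0,0,0,0]
    - [-1,0,0,0,0,0,0]
    - [-1,0,0,0,0,0,0]
    - [-1,0,0,0,0,0,0]

```text
clock: 6.55
tcp_pos: [0.4814, -0.2337, 0.2963]
orientation: [-0.0, 0.778, 0.629, 0.0]
wrist_force: [0.7, -0.4, -0.5]
finger_gap: 0.0332
```

```bash
python3 d.py .482 -.235 .297 1.36
python3 - <<'E'
from h import *
from workcell import env
T=env.read_camera("top");S=env.read_camera("scene")
cv2.imwrite("pics/c5.png",np.hstack([crop(T,310,140,100,120,4),crop(S,160,60,100,150,4)[:480] if 0 else crop(S,165,75,100,120,4)]))
p=env.get_state()["tcp_pos"]
for z in(p[2]-.107,p[2]+.013):
  u=proj(S,(p[0],p[1],z)); print(z,400+(u[0]+.5-165)*4,(u[1]+.5-75)*4)
E
```

```text
t 6.55 tcp [ 0.4814 -0.2337  0.2963] rotvec(tool) [-0.0004 -0.0004  0.0002] shift in target axes [-0.0011  0.0009 -0.0007] F [ 0.7 -0.4 -0.5] gap 0.0332 j [-0.6   0.23  0.04  1.39  0.   -0.39]
0.1894102692889204 608.7643396887204 287.0297063370566
0.3094102692889204 594.6419795162054 138.4982473745613
```

View pics/c5.png

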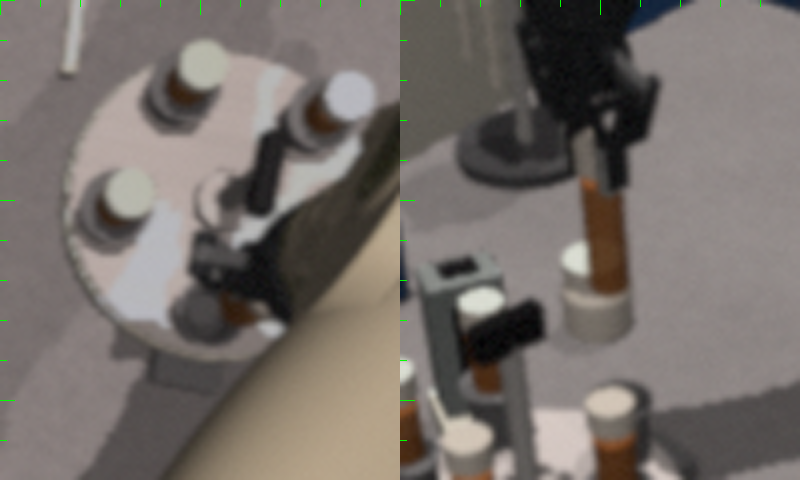

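The vial's underside is at panel (608,281), against (609,287) predicted. In the scene view a neighbour vial partly hides the pocket. As an independent check I'll measure the pocket rim in the first top image.

Run:
```python
from h import *
T=pickle.load(open("top.pkl","rb"))
print(plane(T,(361.4,217.75),.09))
g=cv2.cvtColor(T["color"],cv2.COLOR_RGB2GRAY)
for th in(100,115,130):
    m=np.zeros_like(g);m[205:227,350:374]=(g[205:227,350:374]<th)
    c=max(cv2.findContours(m,0,1)[0],key=cv2.contourArea);(cc,rr)=cv2.minEnclosingCircle(c);e=cv2.fitEllipse(c)
    print(th,cc,rr,plane(T,cc,.09).round(4),e, plane(T,e[0],.09).round(4), cv2.boundingRect(c))
k=cv2.resize(g[204:232,346:376],None,fx=1,fy=1);print(k[::2,::2])
# cap refinement: circles
b=cv2.resize(g,None,fx=8,fy=8,interpolation=cv2.INTER_CUBIC)
for u,v in[(342.75,188.75),(360.75,156.25),(397.75,164),(402.25,200.75)]:
    x,y=int(u*8),int(v*8);s=80
    h=cv2.HoughCircles(b[y-s:y+s,x-s:x+s],cv2.HOUGH_GRADIENT,1,10,param1=80,param2=8,minRadius=46,maxRadius=58)
    if h is not None:
        q=h[0,0];uv=((x-s+q[0]+.5)/8-.5,(y-s+q[1]+.5)/8-.5);print("cap",np.round(uv,2),q[2]/8,plane(T,uv,.165).round(4))
```

```text
[ 0.48153813 -0.23186194  0.09      ]
100 (361.5434875488281, 218.45652770996094) 8.806195259094238 [ 0.4796 -0.2322  0.09  ] ((361.6275939941406, 217.98782348632812), (14.694954872131348, 17.345563888549805), 66.00416564941406) [ 0.4809 -0.2325  0.09  ] (353, 210, 18, 16)
115 (361.27777099609375, 218.72222900390625) 9.611381530761719 [ 0.4788 -0.2315  0.09  ] ((361.3435974121094, 218.26734924316406), (15.790209770202637, 18.621753692626953), 61.9940185546875) [ 0.4801 -0.2317  0.09  ] (352, 210, 19, 17)
130 (361.1428527832031, 218.85714721679688) 10.101632118225098 [ 0.4784 -0.2311  0.09  ] ((361.40301513671875, 218.14825439453125), (16.474937438964844, 19.377656936645508), 61.29624938964844) [ 0.4804 -0.2318  0.09  ] (352, 209, 20, 18)
[[182 183 182 182 182 180 175 174 168 142 144 179 182 183 181]
 [183 183 182 182 179 173 172 171 171 174 179 182 182 182 181]
 [182 181 182 180 173 172 172 162 158 160 169 180 181 182 181]
 [181 183 182 175 173 164 132 105  86  95 119 159 180 182 183]
 [181 181 181 172 167 127  82  65  51  62  71 103 160 180 182]
 [182 182 180 166 121  91  86  92  81  61  51  71 116 172 181]
 [181 183 179 136  90  93 112 114 114  94  46  59  98 163 181]
 [182 182 176 108  85  86 111 113 113 108  58  58  88 160 181]
 [182 182 178 121  85  85 103 110 110  97  53  61 102 167 180]
 [170 180 182 149  82  90  83  98  97  80  55  75 136 179 182]
 [130 146 173 158 109  86  91  83  77  69  82 124 171 181 182]
 [ 94 106 142 139 120 111 109 109 108 114 144 176 180 181 180]
 [116  82 109 117 112 111 108 113 122 148 166 174 156 145 141]
 [115  84 114 115 115 110 110 114 111 102  93 116 112 115 121]]
cap [342.12 187.38] 6.625 [ 0.5577 -0.1686  0.165 ]
cap [397.12 163.12] 6.2375 [ 0.6223 -0.3175  0.165 ]
cap [402.5 200.5] 6.6125 [ 0.5216 -0.3288  0.165 ]
```

All estimates agree on about (0.4815,-0.234), and the TCP is already there. I'll descend slowly and watch the force.

Emit:
carry_out:
  steps:
    - [-1,0,0,0.03,0,0,0]
    - [-1,0,0,0.03,0,0,0]
    - [-1,0,0,0.02,0,0,0]
    - [-1,0,0,0.01,0,0,0]
    - [-1,0,0,0.004,0,0,0]
    - [-1,0,0,0.004,0,0,0]
    - [-1,0,0,0,0,0,0]

```text
clock: 7.52
tcp_pos: [0.4819, -0.2348, 0.1986]
orientation: [0.0, 0.778, 0.628, 0.0]
wrist_force: [-0.0, -0.3, -0.4]
finger_gap: 0.0332
```

```bash
python3 d.py .4815 -.234 .152 1.36
```

```text
t 7.53 tcp [ 0.4819 -0.2348  0.1986] rotvec(tool) [ 0.0006  0.0002 -0.0009] shift in target axes [ 0.0007 -0.0006  0.0466] F [-0.  -0.3 -0.4] gap 0.0332 j [-0.6   0.26 -0.16  1.16  0.   -0.39]
```

Emit:
carry_out:
  steps:
    - [-1,0,0,0.003,0,0,0]
    - [-1,0,0,0.003,0,0,0]
    - [-1,0,0,0,0,0,0]

```text
clock: 7.9
tcp_pos: [0.4815, -0.2346, 0.192]
orientation: [-0.0, 0.778, 0.628, -0.0]
wrist_force: [1.0, -0.1, -0.4]
finger_gap: 0.0331
```

Emit:
carry_out:
  steps:
    - [-1,0,0,0.003,0,0,0]
    - [-1,0,0,0,0,0,0]

```text
clock: 8.15
tcp_pos: [0.4816, -0.2346, 0.189]
orientation: [-0.0, 0.778, 0.628, -0.0]
wrist_force: [0.2, 0.3, -1.1]
finger_gap: 0.0332
```

Emit:
carry_out:
  steps:
    - [-1,0,0,0.003,0,0,0]
    - [-1,0,0,0.003,0,0,0]
    - [-1,0,0,0,0,0,0]

```text
clock: 8.52
tcp_pos: [0.4817, -0.2346, 0.183]
orientation: [-0.0, 0.778, 0.628, 0.0]
wrist_force: [0.5, 0.1, -1.4]
finger_gap: 0.0332
```

Emit:
carry_out:
  steps:
    - [-1,0,0,0.003,0,0,0]
    - [-1,0,0,0.003,0,0,0]
    - [-1,0,0,0,0,0,0]

```text
clock: 8.9
tcp_pos: [0.4817, -0.2346, 0.177]
orientation: [-0.0, 0.778, 0.628, 0.0]
wrist_force: [0.3, 0.2, -1.2]
finger_gap: 0.0331
```

Emit:
carry_out:
  steps:
    - [-1,0,0,0.005,0,0,0]
    - [-1,0,0,0.005,0,0,0]
    - [-1,0,0,0.005,0,0,0]
    - [-1,0,0,0.003,0,0,0]
    - [-1,0,0,0,0,0,0]

```text
clock: 9.52
tcp_pos: [0.4816, -0.2346, 0.1589]
orientation: [-0.0, 0.778, 0.628, -0.0]
wrist_force: [1.0, -0.1, -2.1]
finger_gap: 0.0329
```

Emit:
carry_out:
  steps:
    - [-1,0,0,0.002,0,0,0]
    - [-1,0,0,0.002,0,0,0]
    - [-1,0,0,0,0,0,0]

```text
clock: 9.9
tcp_pos: [0.4817, -0.2346, 0.1551]
orientation: [-0.0, 0.778, 0.628, -0.0]
wrist_force: [1.0, 0.1, -1.0]
finger_gap: 0.0332
```

Emit:
carry_out:
  steps:
    - [-1,0,0,0.001,0,0,0]
    - [-1,0,0,0.001,0,0,0]
    - [-1,0,0,0,0,0,0]

```text
clock: 10.28
tcp_pos: [0.4817, -0.2347, 0.1532]
orientation: [-0.0, 0.778, 0.628, 0.0]
wrist_force: [0.4, -0.0, -0.6]
finger_gap: 0.0327
```

Emit:
carry_out:
  steps:
    - [-1,0,0,0.001,0,0,0]
    - [-1,0,0,0,0,0,0]

```text
clock: 10.52
tcp_pos: [0.4819, -0.2348, 0.1526]
orientation: [0.0, 0.778, 0.628, 0.0]
wrist_force: [0.6, -1.1, 2.0]
finger_gap: 0.0331
```

Emit:
carry_out:
  steps:
    - [-1,0,0,0.001,0,0,0]
    - [-1,0,0,0,0,0,0]

```text
clock: 10.78
tcp_pos: [0.4823, -0.2351, 0.1525]
orientation: [0.001, 0.778, 0.628, 0.0]
wrist_force: [-0.1, 0.5, 6.3]
finger_gap: 0.0328
```

Emit:
carry_out:
  steps:
    - [-1,0,0,0.001,0,0,0]
    - [-1,0,0,0,0,0,0]

```text
clock: 11.02
tcp_pos: [0.4827, -0.2353, 0.1525]
orientation: [0.002, 0.778, 0.628, 0.001]
wrist_force: [-0.2, 0.3, 13.3]
finger_gap: 0.0331
```

The floor contact came at the expected height. I'll relieve the pressure and release gently.

Emit:
carry_out:
  steps:
    - [-1,0,0,-0.002,0,0,0]
    - [-0.15,0,0,0,0,0,0]
    - [0.0,0,0,0,0,0,0]
    - [0.2,0,0,0,0,0,0]
    - [0.4,0,0,0,0,0,0]
    - [0.4,0,0,0,0,0,0]
    - [0.4,0,0,-0.005,0,0,0]
    - [0.4,0,0,-0.02,0,0,0]
    - [0.4,0,0,-0.04,0,0,0]
    - [0.4,0,0,-0.04,0,0,0]
    - [0.4,0,0,0,0,0,0]

```text
clock: 12.4
tcp_pos: [0.4834, -0.2358, 0.2613]
orientation: [0.003, 0.778, 0.628, 0.001]
wrist_force: [-0.1, -0.4, 0.7]
finger_gap: 0.0598
```

```bash
python3 d.py .5647 -.253 .27 1.36
python3 - <<'E'
from h import *
from workcell import env
T=env.read_camera("top");S=env.read_camera("scene")
cv2.imwrite("pics/c6.png",np.hstack([crop(T,310,140,100,120,4),crop(S,145,95,100,120,4)]))
E
```

```text
t 12.4 tcp [ 0.4834 -0.2358  0.2613] rotvec(tool) [ 0.0068  0.0027 -0.001 ] shift in target axes [ 0.0002  0.0831 -0.0087] F [-0.1 -0.4  0.7] gap 0.0598 j [-0.6   0.23 -0.04  1.3   0.   -0.39]
```

View pics/c6.png

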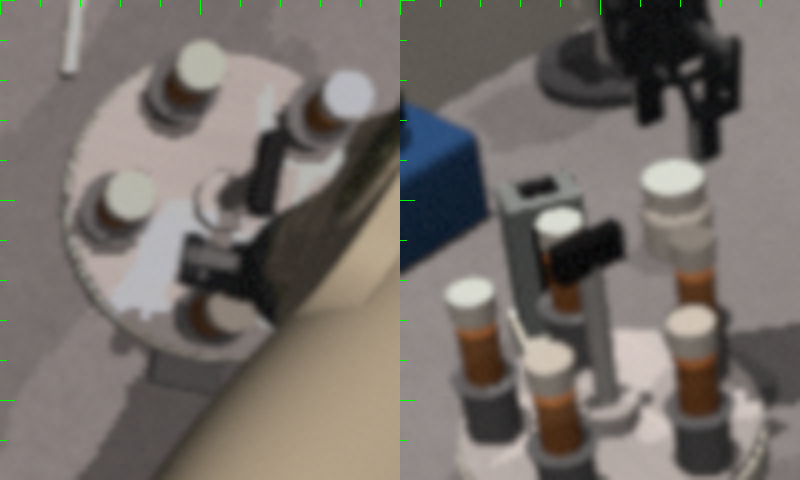

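The vial stands in the pocket (scene panel cap at (692,245)) and the gripper is clear. The seated position gives the axis as (0.565,-0.253), which matches the cap fit and the handle. The bar direction is -0.21 rad, so jaw yaw 1.36 grips across it.

Emit:
carry_out:
  steps:
    - [0.4,0,0,-0.009,0.007,0.003,0]
    - [0.4,0,0.03,0,0,0,0]
    - [0.4,0,0.03,0,0,0,0]
    - [0.4,0,0.023,0,0,0,0]
    - [0.4,0,0,0,0,0,0]
    - [0.4,0,0,0.03,0,0,0]
    - [0.4,0,0,0.02,0,0,0]
    - [0.4,0,0,0.015,0,0,0]
    - [0.4,0,0,0.01,0,0,0]
    - [0.4,0,0,0,0,0,0]

```text
clock: 13.75
tcp_pos: [0.5619, -0.2516, 0.1902]
orientation: [-0.004, 0.778, 0.628, -0.001]
wrist_force: [0.1, -0.2, 0.3]
finger_gap: 0.0599
```

```bash
python3 d.py .565 -.253 .195 1.36
python3 - <<'E'
from h import *
from workcell import env
S=env.read_camera("scene")
cv2.imwrite("pics/c7.png",crop(S,145,95,100,100,5))
E
```

```text
t 13.75 tcp [ 0.5619 -0.2516  0.1902] rotvec(tool) [-0.0082 -0.0035 -0.0011] shift in target axes [-0.0008  0.0034 -0.0048] F [ 0.1 -0.2  0.3] gap 0.0599 j [-0.55  0.42  0.05  1.21  0.   -0.34]
```

View pics/c7.png

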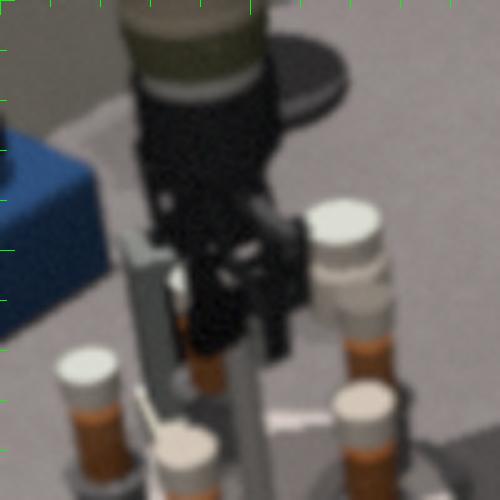

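The fingers straddle the bar, the left tip near (205,350) and the right near (275,355). I'll trim and close.

Emit:
carry_out:
  grip_force: 60
  steps:
    - [0.4,-0.001,0.003,-0.004,-0.008,-0.003,0]
    - [0.0,0,0,0,0,0,0]
    - [-0.4,0,0,0,0,0,0]
    - [-1,0,0,0,0,0,0]
    - [-1,0,0,0,0,0,0]
    - [-1,0,0,0,0,0,0]
    - [-1,0,0,0,0,0,0]
    - [-1,0,0,0,0,0,0]

```text
clock: 14.8
tcp_pos: [0.5654, -0.2525, 0.1951]
orientation: [0.0, 0.778, 0.629, 0.001]
wrist_force: [0.5, 5.2, 2.7]
finger_gap: 0.0156
```

```bash
python3 d.py .565 -.253 .193 1.36
```

```text
t 14.8 tcp [ 0.5654 -0.2525  0.1951] rotvec(tool) [ 0.0016 -0.0015 -0.0003] shift in target axes [-0.0005 -0.0003  0.0021] F [0.5 5.2 2.7] gap 0.0156 j [-0.55  0.42  0.06  1.21  0.   -0.34]
```

Emit:
carry_out:
  steps:
    - [-1,0,0,0,0,0,-0.06]
    - [-1,0,0,0,0,0,-0.1]
    - [-1,0,0,0,0,0,-0.1]
    - [-1,0,0,0,0,0,-0.1]
    - [-1,0,0,0,0,0,-0.1]
    - [-1,0,0,0,0,0,-0.1]

```text
clock: 15.55
tcp_pos: [0.5654, -0.2516, 0.195]
orientation: [-0.0, 0.572, 0.82, 0.002]
wrist_force: [1.5, 8.4, 4.9]
finger_gap: 0.0152
```

```bash
python3 d.py .5654 -.2525 .195 2.617; python3 -c "
from workcell import env;print(env.get_state()['ft_torque'])"
```

```text
t 15.55 tcp [ 0.5654 -0.2516  0.195 ] rotvec(tool) [ 0.0032 -0.0009 -0.6938] shift in target axes [-0.0004 -0.0007  0.    ] F [1.5 8.4 4.9] gap 0.0152 j [-0.55  0.42  0.06  1.22  0.   -0.9 ]
[ 1.60497084 -0.08238071 -0.15880758]
```

Emit:
carry_out:
  steps:
    - [-1,0,0,0,0,0,-0.1]
    - [-1,0,0,0,0,0,-0.1]
    - [-1,0,0,0,0,0,-0.1]
    - [-1,0,0,0,0,0,-0.1]
    - [-1,0,0,0,0,0,-0.1]
    - [-1,0,0,0,0,0,-0.1]
    - [-1,0,0,0,0,0,-0.06]
    - [-1,0,0,0,0,0,-0.02]
    - [-1,0,0,0,0,0,0]
    - [-1,0,0,0,0,0,0]

```text
clock: 16.8
tcp_pos: [0.5646, -0.2508, 0.195]
orientation: [-0.0, 0.267, 0.964, 0.002]
wrist_force: [-0.8, 10.5, 6.2]
finger_gap: 0.015
```

```bash
python3 d.py .5654 -.2525 .195 2.617; python3 -c "
from workcell import env;print(env.get_state()['ft_torque'])"
```

```text
t 16.8 tcp [ 0.5646 -0.2508  0.195 ] rotvec(tool) [ 0.0036 -0.0018 -0.0162] shift in target axes [-0.0015 -0.0011  0.    ] F [-0.8 10.5  6.2] gap 0.015 j [-0.55  0.42  0.06  1.22  0.   -1.58]
[1.94338943 0.29993918 0.05544321]
```

Emit:
carry_out:
  steps:
    - [-0.5,0,0,0,0,0,0]
    - [-0.2,0,0,0,0,0,0]
    - [0.1,0,0,0,0,0,0]
    - [0.3,0,0,0,0,0,0]
    - [0.3,0,0,0,0,0,0]
    - [0.3,0,0,-0.01,0,0,0]
    - [0.3,0,0,-0.03,0,0,0]
    - [0.3,0,0,-0.05,0,0,0]
    - [0.3,0,0,-0.05,0,0,0]
    - [0.3,0,0,0,0,0,0]

```text
clock: 18.05
tcp_pos: [0.5665, -0.2543, 0.3406]
orientation: [0.005, 0.268, 0.963, -0.001]
wrist_force: [0.2, 0.5, -0.6]
finger_gap: 0.0554
```

```bash
python3 d.py .35 .2 .33 2.617
```

```text
t 18.05 tcp [ 0.5665 -0.2543  0.3406] rotvec(tool) [ 0.0002  0.0107 -0.0179] shift in target axes [0.4149 0.2848 0.0106] F [ 0.2  0.5 -0.6] gap 0.0554 j [-0.55  0.4   0.39  1.55  0.   -1.58]
```

Emit:
carry_out:
  steps:
    - [0.3,0.04,0.025,0,0,0,0]
    - [0.3,0.045,0.03,0,0,0,0]
    - [0.3,0.045,0.03,0,0,0,0]
    - [0.3,0.045,0.03,0,0,0,0]
    - [0.3,0.045,0.03,0,0,0,0]
    - [0.3,0.045,0.03,0,0,0,0]
    - [0.3,0.03,0.02,0,0,0,0]
    - [0.3,0,0,0,0,0,0]
    - [0.3,0,0,0,0,0,0]

```text
clock: 19.18
tcp_pos: [0.4132, 0.0657, 0.3343]
orientation: [0.001, 0.268, 0.963, -0.0]
wrist_force: [-0.1, 0.2, -0.0]
finger_gap: 0.0557
```

Run:
```python
from h import *
from workcell import env
T=env.read_camera("top");S=env.read_camera("scene");pickle.dump(T,open("topF.pkl","wb"))
a=np.hstack([crop(T,310,140,100,75,4),crop(S,145,105,100,75,4)])
b=np.hstack([cv2.resize(T["color"][:,:,::-1],(400,300)),cv2.resize(S["color"][:,:,::-1],(400,300))])
cv2.imwrite("pics/f.png",np.vstack([a,b]))
```

View pics/f.png

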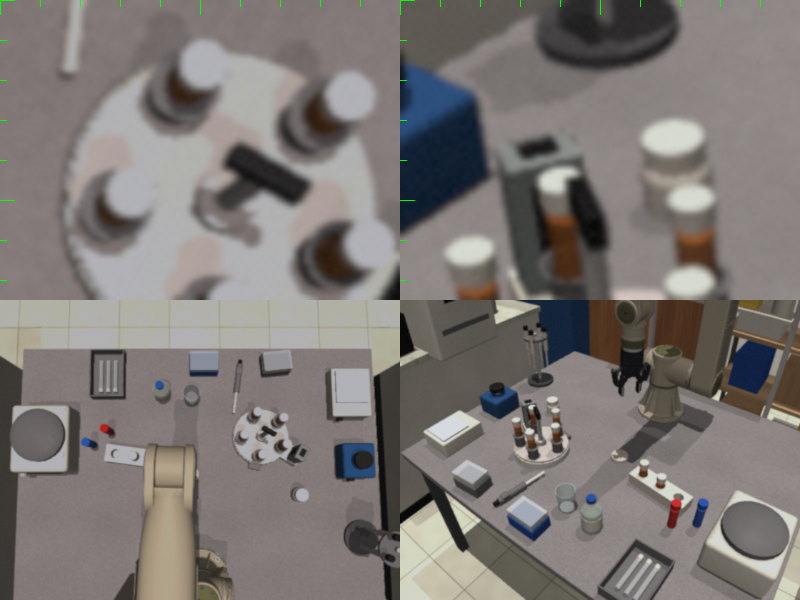

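The wheel rests one click on. The bar has turned about 72°, the caps are back at their original spots within a pixel, and our vial is at the reader (top panel (365,243)). All bystanders stand as before.

```bash
python3 -c "
from workcell import env;print(env.hand_in())"
```

```text
the job is handed in; nothing more can be done
None
```

The tall vial is in the changer's empty pocket, and the changer is turned one click counterclockwise, so the vial now stands in front of the reader. The job was handed in at about 19 s on the robot's clock, against the 64 s limit.

- **Vial:** I gripped it by the cap, lowered it in small steps with no sideways force above about 1 N, and felt the pocket floor at the expected height. I stopped at about 13 N, backed off and let go. A picture taken before the turn shows it standing straight in the pocket.
- **Turn:** I gripped the bar and turned it about 1.24 rad. The wrist torque changed sign past the hump, so the wheel was already pulling towards the next click when I let go.
- **Last pictures:** The five caps are back at the click positions within about a pixel, with our vial at the reader. The rack's tall slot is empty, and the other things look unmoved. The gripper is clear of everything.

**Checks that disagreed:**
- The scene camera placed the changer about 5 mm from where the top camera did. I went with the top camera, and the free insertion bore it out.
- The bar's final angle, judged by eye, read about 0.1 rad past the ideal. That is within picking error, and the cap positions put the wheel on the click within about 0.03 rad.

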